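Focus-test a ball camera in the sprung cradle

TASK

Start the focus tester by pressing its round key, then the square key, then the long bar key, one at a time and each right down, without pressing the cross-shaped cancel key. Only then take the ball-shaped camera out of its cup, set it lens down into the sprung ring of the test cradle, and press it down until the ring is fully down. Finish while still holding it pressed down there, upright, for the test to run; leave the other things on the bench where they are.

Things in the scene. Friction and masses are not known exactly. Their poses are not given: they have to be found in the camera images.
- camera: The ball-shaped camera head: a white ball 64 mm across with a round black lens barrel (32 mm across, protruding 2 mm below the ball) underneath and a straight bare metal neck (24 mm across) rising from its top. 102 mm tall, about 0.2 kg (0.14 to 0.28). Origin: centre of the underside of the lens barrel; z points up along the neck. The ball's centre is 34 mm above the origin; the neck is bare from 66 to 102 mm above it. It stands neck up in the cup-shaped dock.
- camera_ball (a point): centre of the camera's ball
- camera_neck (a point): a good point to grip: on the neck's axis, 52 mm above the ball's centre (16 mm below the neck's top end); the ball's top lies 20 mm below it
- dock: Fixed grey dock: a shallow cup (outer diameter 72 mm, rim 24 mm above the table, inner diameter 60 mm, inner floor at 6 mm) on a 104 mm square plate 4 mm thick. Origin: centre of the underside. The camera stands loosely on the cup's floor and is lifted straight out.
- cradle: Fixed focus-test cradle: a grey base plate 120 x 120 x 16 mm with three short steel guide posts (68 mm tall, on a 47 mm radius) round which springs carry a dark steel ring (opening 48 mm, outer diameter 74 mm, 12 mm thick, lugs on the posts). Origin: centre of the base's underside, on the ring's axis; z up.
- cradle_seat (a point): centre of the ring's opening at its top face when the ring is up (56 mm above the table); fixed, does not move with the ring. The camera goes in neck up, lens barrel down; its ball comes to rest on the ring's inner edge with the ball's centre 21 mm above this point, when the ring is still up.
- ring (a joint): how far the sprung ring is pushed down: 0 up, 0.014 m fully down on its stop. The ring's springs hold it up under the camera's weight alone (it starts to sink at about 4 N of load, 600 N/m); fully down takes about 12.5 N, camera's weight included. It springs back up when let go.
- console: Fixed key console: flat black box 140 x 140 mm, 30 mm tall, origin at the centre of its underside. On top it has four square key sockets in a 2 x 2 grid (58 mm between centres), each with one white spring key; all keys look alike but for the shape of the cap. Which key sits in which socket changes.
- key_round_top (a point): centre of the top face of the round key: a disc cap 27 mm across; the top is 50 mm above the table and 12 mm above its housing when up; it goes straight down when pressed
- key_round (a joint): travel of the round key: 0 up, 0.006 m fully down (about 5 N); springs back up when let go
- key_square_top (a point): centre of the top face of the square key: a cap 26 x 26 mm; the top is 50 mm above the table and 12 mm above its housing when up; it goes straight down when pressed
- key_square (a joint): travel of the square key: 0 up, 0.006 m fully down (about 5 N); springs back up when let go
- key_bar_top (a point): centre of the top face of the long bar key: a cap 14 x 42 mm, long along the console's y; the top is 50 mm above the table and 12 mm above its housing when up; it goes straight down when pressed
- key_bar (a joint): travel of the long bar key: 0 up, 0.006 m fully down (about 5 N); springs back up when let go
- key_cross_top (a point): centre of the top face of the cross-shaped (cancel) key: plus-shaped cap 36 mm over its arms, arms 11 mm wide; the top is 50 mm above the table and 12 mm above its housing when up; it goes straight down when pressed
- key_cross (a joint): travel of the cross-shaped (cancel) key: 0 up, 0.006 m fully down (about 5 N); springs back up when let go
- cup: Bystander: white disposable cup standing open end up, 85 mm tall; origin at its underside
- bullet_camera: Bystander: another, cylindrical camera standing on end, 48 mm across, 89 mm tall, with a 55 mm square foot plate on top; origin at its underside
- tape: Bystander: roll of black tape lying flat, 60 mm across, 19 mm tall; origin at its underside
- adapter: Bystander: black plug-in power adapter, 50 x 32 x 30 mm; origin at its underside
- screwdriver: Bystander: screwdriver lying at the back
- mouse: Bystander: black computer mouse, 100 x 58 mm, 32 mm tall; origin at its underside
- parts_box: Bystander: cardboard box, 70 x 90 x 45 mm; origin at its underside
Things that resemble listed ones, but are neither listed nor needed, are in the scene too. What is shaped like the camera but green is not meant. Leave any green look-alike of the dock alone.

How it is judged:
On the way, in this order (a step that is already met when the one before it is completed fails the run):
1. the round key is pressed down (over 4 of its 6 mm), no other key down (value of joint key_round above 0.004 m and value of joint each of key_square, key_bar, key_cross below 0.002 m), for 0.04 s.
2. the square key is pressed down (over 4 of its 6 mm), no other key down (value of joint key_square above 0.004 m and value of joint each of key_round, key_bar, key_cross below 0.002 m), for 0.04 s.
3. the long bar key is pressed down (over 4 of its 6 mm), no other key down (value of joint key_bar above 0.004 m and value of joint each of key_round, key_square, key_cross below 0.002 m), for 0.04 s.
4. the camera is lifted out of the dock, all keys up again (distance of camera from where it was at the start of the episode above 0.025 m and contact force between camera and dock below 0.05 N and value of joint each of key_round, key_square, key_bar, key_cross below 0.002 m), for 0.1 s.
5. the camera is pressed into the ring, which is down by more than 10 mm (value of joint ring above 0.01 m and horizontal distance between camera_ball and cradle_seat below 0.006 m and angle between camera's own z axis and vertical below 0.2 rad and contact force between camera and cradle above 6 N and contact force between camera and the fingers above 2 N), for 0.3 s.
At the end, for the whole second after the job is handed in: Camera still and upright (0.2 rad) in the ring, ball within 6 mm of the ring axis, held by the gripper and pressing the cradle with over 6 N, ring down over 10 of its 14 mm; all keys up, every bystander within 30 mm of its start (all of step 5 and linear speed of camera below 0.03 m/s and value of joint each of key_round, key_square, key_bar, key_cross below 0.002 m and distance of each of cup, bullet_camera, tape, adapter, screwdriver, mouse, parts_box from where it was at the start of the episode below 0.03 m); the arm keeps its last pose, push and grip.
It fails at once if the cross-shaped cancel key is pressed (over 3 mm) (value of joint key_cross above 0.003 m).
It fails at once if two keys are down at once (value of joint each of key_round, key_square above 0.003 m or value of joint each of key_round, key_bar above 0.003 m or value of joint each of key_square, key_bar above 0.003 m).
It fails at once if the camera is tipped by more than 0.8 rad (angle between camera's own z axis and vertical above 0.8 rad).
It fails at once if a bystander is moved by more than 30 mm (distance of any of cup, bullet_camera, tape, adapter, screwdriver, mouse, parts_box from where it was at the start of the episode above 0.03 m).
It also fails if it takes over 58 s, if anything falls off the work surface, if the arm or the gripper's body presses on something with over 40 N, if the wrist force passes 120 N, or if a joint passes its speed limit or range.

ROBOT

A 7-joint arm with a two-finger parallel gripper is mounted at the origin on the work surface. World frame = base frame: x ahead of the robot, y to its left, z up, the work surface at z = 0. Lengths are in m, angles in rad, forces in N, time in s.
With the tool pointing down it reaches from about 0.4 to 0.85 m from the base axis. Payload 4.5 kg.
Tool frame: the origin (TCP) lies midway between the tips of the shut fingers; the grasp point (between the pads) lies 19 mm behind it; z points along the fingers, y is the direction in which the jaws open and shut (so a half turn about z gives the same grasp; the last joint's range is limited). The gripper opens to 88 mm and grips with 3 to 60 N. Pads are 18 mm wide; open, the fingers measure 123 mm over their backs; the gripper's body (75 mm by 187 mm) begins 45 mm behind the grasp point.
Start: joints at [1.367, 0.689, -0.195, 1.565, 0.157, 0.902, -0.215], TCP at [0.147, -0.607, 0.207] pointing down, gripper open.
Joint ranges: [-3.01, 3.01], [-0.46, 2.08], [-1.47, 1.51], [0.13, 2.56], [-1, 4.14], [0.04, 2.09], [-2.66, 2.66]. Speed limits (rad/s): [2.57, 2.57, 3.14, 3.14, 3.14, 3.14, 3.14].

INTERFACE

Orientations are given as a unit quaternion [x, y, z, w].
In Python, from plant import r gives the robot as it stands. The module is installed in compiled form; this text tells all that it offers.
- The arm moves only by the tool carry_out, never from a script. Its argument "commands" is a list of rows, each a list of 6 numbers: the shift along the tool's x, y, z in m, then the turn, a rotation vector about the tool's x, y, z in degrees. In form: [[dx, dy, dz, wx, wy, wz], ...]. A call has 1 to 12 rows; each row is the pose to reach, as a shift and turn from the pose commanded when the call began, along the tool's axes at that moment; what a row does not reach only later rows make up. A row lasts 1/10 s, in which the tool goes at most 50 mm and 8.59 degrees, less where a joint would pass 70% of its speed; a pose out of reach is approached as far as the arm can. A call with a gripper value outside its range is refused whole. "fingers" is the closure in counts, from 0 (fully open) to 255 (shut), set as the call begins (left out, the last holds). The fingers move at their own pace and stop on an object; "grip_force" is the grip in N (left out, the last holds). Time passes only in rows, so rows that repeat a pose let the fingers close. It gives the time, the measured TCP pose, the force and the opening at its end, in the units of the state.
- r.get_state(): the state, without advancing time (a new reading comes with each control period).
- r.snapshot(name): name is "scene" or "top" or "wrist"; returns a dict with "img" (480x640x3 uint8, blue, green, red), "intrinsics" (3x3 intrinsics, pixels), "extrinsics" (4x4, takes a point from camera to world coordinates); the wrist camera has in their place "tool_from_camera" (4x4, takes a point from camera to tool coordinates, whose origin is the TCP and whose axes are the flange's). Camera axes: x right, y down, z forward; pixel columns grow to the right and rows downward; lengths in m; the calibration is good to about 2 mm. A picture is of the moment at which its call begins: read the wrist's pose just before it. There is no depth.
- r.finish_job(): hands the job in, once; it reports no verdict.
Trained networks look in a picture, given as the dict that the camera call returned (one of the last four; its "shot" number tells which), for a name from the list of things; names that differ only in an ending like _2 or _b are one class to them, and where a whole thing is asked for, a point or a joint stands for the part that bears it (a point fixed in the world has none). Each returns a list of dicts, best first, with "p" (0 to 1); they miss things now and then, are a little off and sometimes report something else, mostly with a low value. They report only what shows in the picture. A call takes as long as a camera call. They do not tell look-alikes from the thing itself.
- r.spot_in(picture, label): "xyz" ([x, y, z] in m, in world coordinates, good to about 4 mm: the middle of the surface that is visible of it).
- r.spot_point(picture, label): "xyz" ([x, y, z] in m, in world coordinates, good to about 4 mm: a listed point, or the origin of a listed thing).
The state is a dict: "clock": time; "q": joint angles; "qd": joint speeds; "joint_torque": joint torques, N m; "tool_pos": TCP position; "eef_rot": TCP orientation; "contact_force": force on the tool from outside, world axes, zero at the start; "moment": the same for the moment, N m; "opening": opening from 0.0 (shut) to 1.0 (fully open).
Only numpy, scipy, OpenCV 4.12 (cv2) and the standard library are available. Lean on these libraries where they do the work, as an engineer would, in place of code of your own. Each camera call takes 0.05 s, during which the arm holds its last target.

## Working session

There is one attempt and no reset: what is moved stays moved. The work goes in short steps, Python scripts to look and compute and a tool call to move; the robot and the scene stay as the last step left them, time stands still between calls to the robot, and variables do not carry over. Pictures are saved under pics/ and viewed, and the job is handed in when it is done.

Besides the shell and the picture viewer there is one more tool, called after "Emit:" by a JSON object that holds its "method" and its "body". carry_out: Moves the arm, as the interface text tells. Its arguments: {"type":"object","properties":{"commands":{"type":"array","items":{"type":"array","items":{"type":"number"}}},"fingers":{"type":"number"},"grip_force":{"type":"number"}},"required":["commands"]}

```bash
mkdir -p pics
python3 - <<'E'
from plant import r
import cv2,numpy as np
s=r.get_state(); print({k:np.round(v,4).tolist() for k,v in s.items()})
for n in ["scene","top","wrist"]:
    p=r.snapshot(n); cv2.imwrite(f"pics/{n}0.png",p["img"])
    print(n,np.round(p["intrinsics"],1).tolist(),[ (k,np.round(p[k],4).tolist()) for k in p if k in("extrinsics","tool_from_camera")])
    for l in ["camera","dock","cradle","key_round_top","key_square_top","key_bar_top","key_cross_top"]:
        print(l,[(np.round(d["xyz"],3).tolist(),round(d["p"],2)) for d in r.spot_point(p,l)][:4])
E
```

```text
{'clock': 0.0, 'q': [1.3668, 0.6899, -0.1945, 1.5663, 0.1573, 0.9025, -0.2151], 'qd': [0.0007, -0.0002, 0.0017, -0.0003, 0.0024, -0.0002, -0.003], 'joint_torque': [-0.0001, -52.7567, -1.2673, -15.3431, -0.0528, 0.0063, 0.0002], 'tool_pos': [0.147, -0.6068, 0.2066], 'eef_rot': [0.9929, 0.1186, -0.0002, -0.0009], 'contact_force': [0.2593, 0.7915, 0.2744], 'moment': [0.0231, 0.0335, -0.0092], 'opening': 0.9982}
scene [[442.6, 0.0, 317.3], [0.0, 442.6, 233.3], [0.0, 0.0, 1.0]] [('extrinsics', [[-0.6297, 0.6073, -0.4844, 1.0617], [0.7768, 0.4984, -0.3848, 0.4428], [0.0077, -0.6187, -0.7856, 0.9655], [0.0, 0.0, 0.0, 1.0]])]
camera [([0.52, -0.32, 0.006], 0.84), ([0.374, -0.378, -0.001], 0.84)]
dock [([0.323, -0.234, 0.002], 0.92), ([0.518, -0.312, 0.0], 0.67)]
cradle [([0.552, 0.03, -0.003], 0.73), ([0.475, 0.289, 0.049], 0.5), ([0.534, 0.283, 0.049], 0.4)]
key_round_top [([0.54, 0.343, 0.052], 0.44), ([0.522, -0.314, 0.035], 0.33)]
key_square_top [([0.476, 0.344, 0.048], 0.65)]
key_bar_top [([0.474, 0.285, 0.051], 0.61)]
key_cross_top [([0.515, 0.478, 0.002], 0.74), ([0.679, -0.218, -0.00
[... 380 characters left out ...]
0.29)]
dock [([0.518, -0.317, 0.002], 0.96), ([0.324, -0.241, 0.002], 0.64)]
cradle [([0.552, 0.031, -0.003], 0.88), ([0.377, 0.092, -0.001], 0.6)]
key_round_top [([0.536, 0.338, 0.047], 0.43)]
key_square_top [([0.481, 0.345, 0.049], 0.59)]
key_bar_top [([0.478, 0.287, 0.054], 0.67)]
key_cross_top [([0.536, 0.284, 0.048], 0.72), ([0.536, 0.341, 0.05], 0.66), ([0.513, 0.486, -0.002], 0.36)]
wrist [[375.9, 0.0, 320.6], [0.0, 375.9, 236.9], [0.0, 0.0, 1.0]] [('tool_from_camera', [[0.0004, -0.9516, -0.3074, 0.079], [1.0, 0.0003, 0.0005, 0.0], [-0.0003, -0.3074, 0.9516, -0.1758], [0.0, 0.0, 0.0, 1.0]])]
camera []
dock []
cradle []
key_round_top []
key_square_top []
key_bar_top []
key_cross_top []
```

View pics/scene0.png

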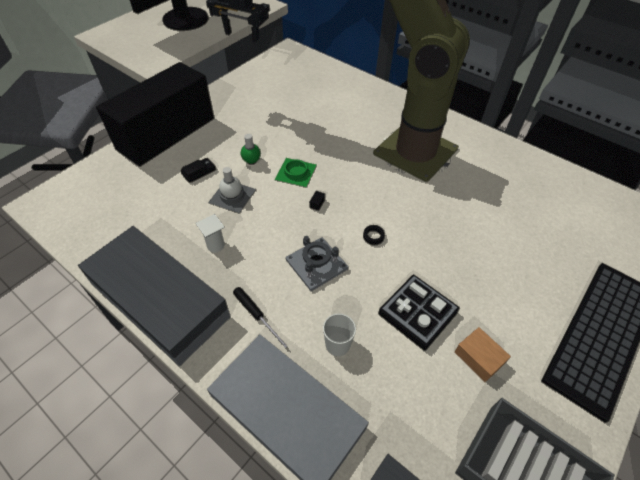

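View pics/top0.png

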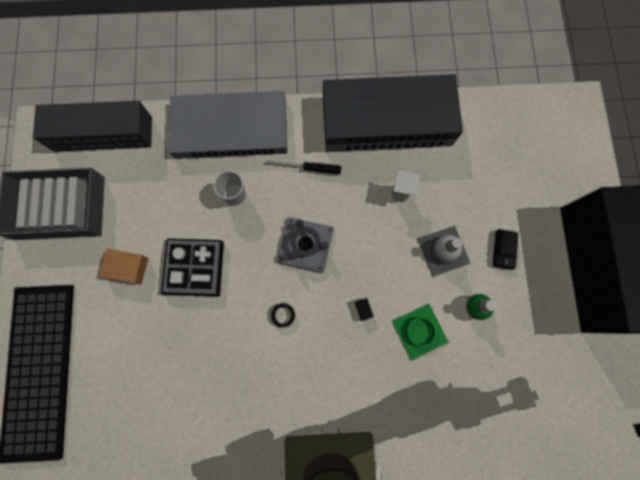

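```bash
cat > h.py <<'E'
import numpy as np,cv2
from scipy.spatial.transform import Rotation as R
def ray(p,uv,z,T=None):
    K=p["intrinsics"]; T=p["extrinsics"] if T is None else T
    T=np.array(T); d=np.linalg.inv(np.array(K))@[uv[0],uv[1],1]; d=T[:3,:3]@d; o=T[:3,3]
    return o+d*(z-o[2])/d[2]
def tool(s):
    T=np.eye(4);T[:3,:3]=R.from_quat(s["eef_rot"]).as_matrix();T[:3,3]=s["tool_pos"];return T
def wristT(p,s): return tool(s)@np.array(p["tool_from_camera"])
def rel(s,xyz,yawdeg=None):
    """shift in tool axes, plus rotvec deg to make tool point down with tool-y at yaw"""
    M=tool(s); d=M[:3,:3].T@(np.array(xyz)-M[:3,3]); w=None
    if yawdeg is not None:
        a=np.radians(yawdeg); y=np.array([np.cos(a),np.sin(a),0]); z=np.array([0,0,-1.]); x=np.cross(y,z)
        w=np.degrees(R.from_matrix(M[:3,:3].T@np.c_[x,y,z]).as_rotvec())
    return np.round(d,4),None if w is None else np.round(w,2)
E
python3 - <<'E'
from h import *
a=cv2.imread('pics/top0.png'); b=cv2.imread('pics/scene0.png')
A=cv2.resize(a[225:310,150:235],(390,390),interpolation=cv2.INTER_CUBIC)
B=cv2.resize(a[215:345,390:520],(390,390),interpolation=cv2.INTER_CUBIC)
cv2.imwrite('pics/crop1.png',np.hstack([A,B]))
g=cv2.cvtColor(a,cv2.COLOR_BGR2GRAY); m=(g[235:300,158:226]>120).astype(np.uint8)
n,l,st,c=cv2.connectedComponentsWithStats(m)
K=np.array([[433.7,0,317.8],[0,433.7,237.9],[0,0,1]])
E=np.array([[-0.0504, -0.9779, 0.2028, 0.3444], [-0.9987, 0.0488, -0.0131, 0.0167], [0.0029, -0.2032, -0.9791, 1.08],[0,0,0,1]])
P=dict(intrinsics=K,extrinsics=E)
for i in range(1,n):
    if st[i,4]>30: uv=c[i]+[158,235]; print(st[i],uv.round(1),ray(P,uv,.05).round(4))
E
```

```text
[  0   0  68  65 710] [192.6 263.5] [0.5101 0.3055 0.05  ]
[15 13 11 10 80] [178.1 252.8] [0.538  0.3404 0.05  ]
[37 12 15 14 95] [202.2 253.5] [0.5333 0.2827 0.05  ]
[ 13  37  11  10 100] [175.7 276.6] [0.4808 0.3453 0.05  ]
[34 40 17  6 76] [200.  277.5] [0.4756 0.2876 0.05  ]
```

View pics/crop1.png

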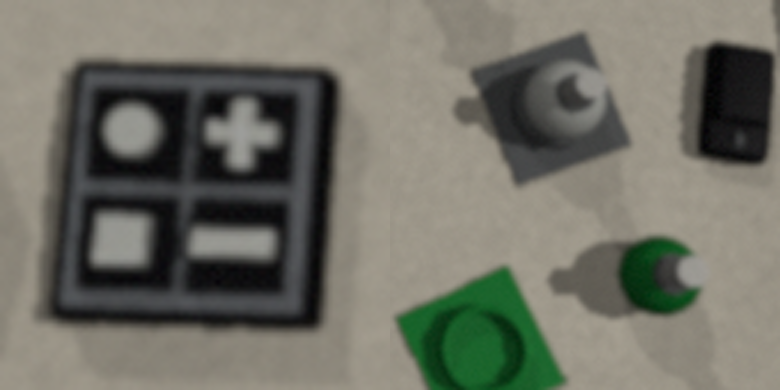

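Run:
```python
from plant import r
from h import *
s=r.get_state()
for p in ([.45,-.35,.24],[.5,.0,.24],[.49,.25,.24]): print(rel(s,p,-90))
```

```text
(array([ 0.3549, -0.1788, -0.0326]), array([ 0.  , -0.  , 13.63]))
(array([ 0.4859, -0.5072, -0.0326]), array([ 0.  , -0.  , 13.63]))
(array([ 0.5351, -0.7525, -0.0326]), array([ 0.  , -0.  , 13.63]))
```

Emit:
{"method": "carry_out", "body": {"commands": [[0.177,-0.089,-0.033,0,0,7],[0.355,-0.179,-0.033,0,0,13.6],[0.355,-0.179,-0.033,0,0,13.6],[0.355,-0.179,-0.033,0,0,13.6],[0.355,-0.179,-0.033,0,0,13.6],[0.355,-0.179,-0.033,0,0,13.6],[0.355,-0.179,-0.033,0,0,13.6],[0.486,-0.507,-0.033,0,0,13.6],[0.486,-0.507,-0.033,0,0,13.6],[0.486,-0.507,-0.033,0,0,13.6],[0.486,-0.507,-0.033,0,0,13.6],[0.486,-0.507,-0.033,0,0,13.6]], "fingers": 255, "grip_force": 20}}

```text
clock: 2.4
tool_pos: [0.4689, -0.136, 0.2394]
eef_rot: [1.0, 0.0, 0.0, 0.0]
contact_force: [0.7, -1.3, -0.1]
opening: 0.005
```

Run:
```python
from plant import r
from h import *
s=r.get_state(); print(s['clock'],np.round(s['q'],2),np.round(s['tool_pos'],3))
for p in ([.5,.0,.24],[.48,.27,.24]): print(rel(s,p,-90))
```

```text
2.4 [ 0.25  0.47 -0.1   1.93  0.06  0.75 -1.45] [ 0.469 -0.136  0.239]
(array([ 0.0311, -0.136 , -0.0006]), array([ 0.01, -0.04,  0.02]))
(array([ 0.0112, -0.406 , -0.0006]), array([ 0.01, -0.04,  0.02]))
```

Emit:
{"method": "carry_out", "body": {"commands": [[0.031,-0.136,0,0,0,0],[0.031,-0.136,0,0,0,0],[0.031,-0.136,0,0,0,0],[0.011,-0.406,0,0,0,0],[0.011,-0.406,0,0,0,0],[0.011,-0.406,0,0,0,0],[0.011,-0.406,0,0,0,0],[0.011,-0.406,0,0,0,0],[0.011,-0.406,0,0,0,0],[0.011,-0.406,0,0,0,0],[0.011,-0.406,0,0,0,0]]}}

```text
clock: 3.5
tool_pos: [0.4794, 0.2672, 0.239]
eef_rot: [1.0, 0.0, -0.0, 0.001]
contact_force: [-0.2, -0.6, -0.3]
opening: -0.0
```

Run:
```python
from plant import r
from h import *
s=r.get_state(); print(s['clock'],np.round(s['q'],2),np.round(s['tool_pos'],3))
p=r.snapshot("wrist"); cv2.imwrite("pics/w1.png",p["img"]); T=wristT(p,s)
for l in ["key_round_top","key_square_top","key_bar_top","key_cross_top"]:
        print(l,[(np.round(d["xyz"],3).tolist(),round(d["p"],2)) for d in r.spot_point(p,l)][:3])
g=cv2.cvtColor(p["img"],cv2.COLOR_BGR2GRAY); m=(g>130).astype(np.uint8)
n,l,st,c=cv2.connectedComponentsWithStats(m)
for i in range(1,n):
    if 200<st[i,4]<20000: print(st[i],c[i].round(1),ray(p,c[i],.05,T).round(4))
```

```text
3.5 [-0.55  0.55 -0.07  1.76  0.05  0.84 -2.22] [0.479 0.267 0.239]
key_round_top [([0.535, 0.34, 0.049], 0.63)]
key_square_top [([0.48, 0.347, 0.052], 0.94)]
key_bar_top [([0.48, 0.286, 0.05], 0.58)]
key_cross_top [([0.532, 0.283, 0.049], 0.76)]
[566 100  27  30 464] [581.3 112.2] [0.5616 0.0263 0.05  ]
[509 102  29  43 723] [521.3 122.2] [0.5526 0.0802 0.05  ]
[230 124  30  30 680] [244.3 138.4] [0.5378 0.3383 0.05  ]
[286 124  39  40 792] [305.3 143.6] [0.5332 0.2811 0.05  ]
[540 164  35  15 313] [556.4 171. ] [0.5076 0.0388 0.05  ]
[  7 166  48  37 527] [ 31.6 181.4] [0.4972 0.5475 0.05  ]
[230 185  28  28 732] [243.3 198.2] [0.4807 0.3428 0.05  ]
[280 195  43  17 630] [301.3 203.1] [0.4759 0.2857 0.05  ]
[453 265  24  23 354] [463.1 276.6] [0.3966 0.116  0.05  ]
[ 295  410   53   45 2217] [321.3 431.9] [0.1896 0.2655 0.05  ]
[ 478  410  134   56 5514] [545.1 431.5] [ 0.19  -0.009  0.05 ]
[  70  412   95   43 2441] [110.5 438.2] [0.1801 0.525  0.05  ]
```

View pics/w1.png

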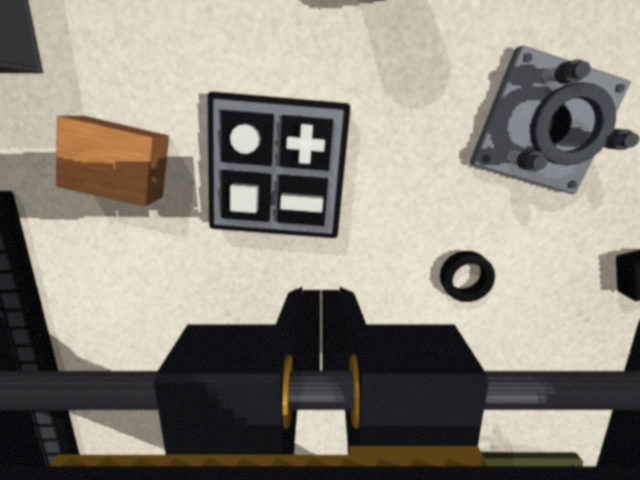

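Emit:
{"method": "carry_out", "body": {"commands": [[0.0576,-0.072,0,0,0,0],[0.0576,-0.072,0.05,0,0,0],[0.0576,-0.072,0.1,0,0,0],[0.0576,-0.072,0.15,0,0,0],[0.0576,-0.072,0.179,0,0,0],[0.0576,-0.072,0.179,0,0,0],[0.0576,-0.072,0.179,0,0,0]]}}

```text
clock: 4.45
tool_pos: [0.5375, 0.3394, 0.0606]
eef_rot: [1.0, -0.0, -0.0, 0.0]
contact_force: [0.8, 1.3, 0.8]
opening: 0.007
```

Emit:
{"method": "carry_out", "body": {"commands": [[0,0,0.01,0,0,0],[0,0,0.013,0,0,0],[0,0,0.0155,0,0,0],[0,0,0.0165,0,0,0],[0,0,0.0165,0,0,0]]}}

```text
clock: 4.95
tool_pos: [0.5371, 0.3402, 0.044]
eef_rot: [1.0, 0.0, 0.0, -0.0]
contact_force: [0.3, 0.0, 0.6]
opening: 0.004
```

Run:
```python
from plant import r
from h import *
s=r.get_state(); print(s['clock'],np.round(s['tool_pos'],4),np.round(s['contact_force'],2))
p=r.snapshot("wrist"); cv2.imwrite("pics/w2.png",p["img"][:,100:540])
```

```text
4.95 [0.5371 0.3402 0.044 ] [0.28 0.04 0.56]
```

View pics/w2.png

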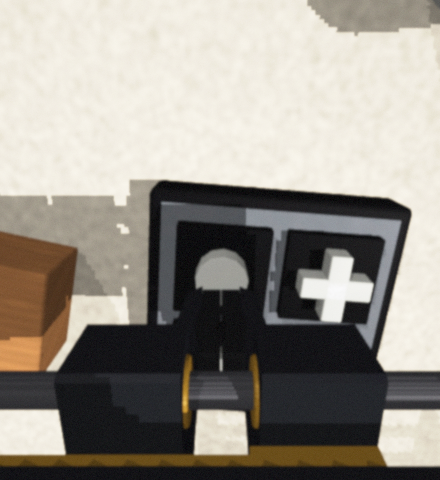

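Emit:
{"method": "carry_out", "body": {"commands": [[0,0,0.002,0,0,0],[0,0,0.004,0,0,0],[0,0,0.004,0,0,0]]}}

```text
clock: 5.3
tool_pos: [0.5368, 0.3399, 0.0393]
eef_rot: [1.0, 0.0, -0.0, 0.0]
contact_force: [-0.3, -1.2, -0.0]
opening: 0.002
```

Run:
```python
from plant import r
from h import *
s=r.get_state(); print(s['clock'],np.round(s['tool_pos'],4),np.round(s['contact_force'],2),np.round(s['joint_torque'],2))
p=r.snapshot("scene"); cv2.imwrite("pics/s2.png",cv2.resize(p["img"][190:360,330:530],(800,680))[:600])
```

```text
5.3 [0.5368 0.3399 0.0393] [-0.33 -1.15 -0.05] [ 0.000e+00 -5.770e+01  7.400e-01 -1.084e+01  3.000e-02 -1.100e-01
 -0.000e+00]
```

View pics/s2.png

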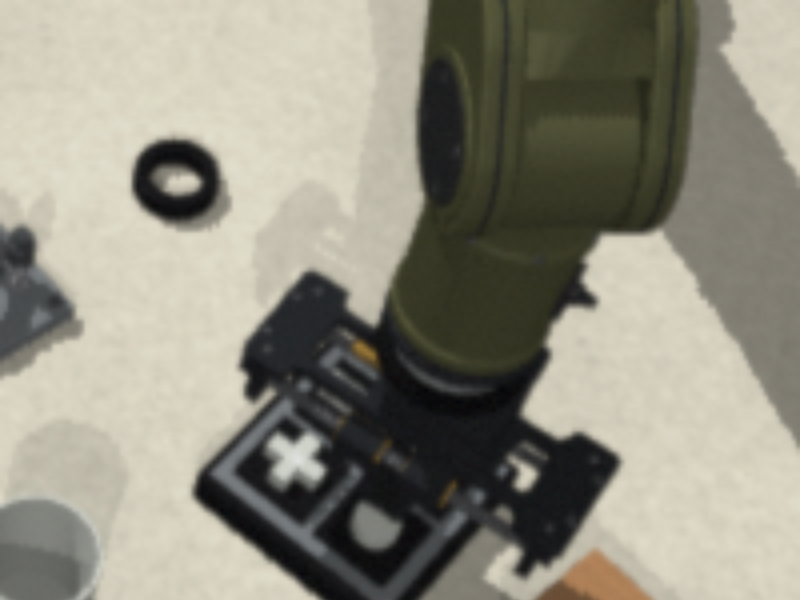

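Emit:
{"method": "carry_out", "body": {"commands": [[0,0,0.002,0,0,0],[0,0,0.004,0,0,0],[0,0,0.004,0,0,0]]}}

```text
clock: 5.65
tool_pos: [0.5367, 0.3399, 0.0353]
eef_rot: [1.0, 0.0, -0.0, 0.0]
contact_force: [0.1, -0.2, 0.9]
opening: 0.008
```

Run:
```python
from plant import r
from h import *
s=r.get_state(); print(s['clock'],np.round(s['tool_pos'],4),np.round(s['contact_force'],2),np.round(s['joint_torque'],2))
p=r.snapshot("wrist"); cv2.imwrite("pics/w3.png",p["img"][150:,100:540])
```

```text
5.65 [0.5367 0.3399 0.0353] [ 0.06 -0.22  0.9 ] [ 0.000e+00 -5.774e+01  7.500e-01 -1.072e+01  3.000e-02 -1.000e-01
 -0.000e+00]
```

View pics/w3.png

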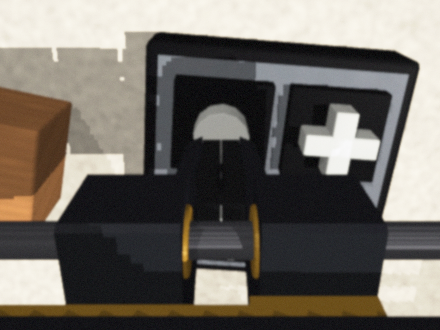

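Emit:
{"method": "carry_out", "body": {"commands": [[0,0,0.002,0,0,0],[0,0,0.004,0,0,0],[0,0,0.004,0,0,0]]}}

```text
clock: 6.0
tool_pos: [0.5368, 0.34, 0.0313]
eef_rot: [1.0, 0.0, -0.0, 0.0]
contact_force: [0.1, 0.3, 0.3]
opening: 0.001
```

Run:
```python
from plant import r
from h import *
s=r.get_state(); print(s['clock'],np.round(s['tool_pos'],4),np.round(s['contact_force'],2))
p=r.snapshot("wrist"); cv2.imwrite("pics/w4.png",cv2.resize(p["img"][210:360,220:420],(800,600),interpolation=cv2.INTER_CUBIC))
Ti=np.linalg.inv(wristT(p,s)); K=p['intrinsics']
def pr(x): c=Ti@np.r_[x,1]; q=K@c[:3]; return (q[:2]/q[2]).round(1)
for z in (.05,.044,.038):
    print(z,'round top/left/right edge',pr([.537+.0135,.339,z]),pr([.537,.3525,z]),pr([.537,.3255,z]),'cross c',pr([.533,.282,z]),'cross far',pr([.533+.018,.282,z]),'left',pr([.533,.282+.018,z]))
t=s['tool_pos']
for dx in (0,.009): print('tcp',pr(t+np.array([dx,.0175,0])),pr(t+np.array([dx,-.0175,0])))
```

```text
6.0 [0.5368 0.34   0.0313] [0.1  0.33 0.26]
0.05 round top/left/right edge [322.1 267.6] [292.8 294.7] [351.3 294.7] cross c [444.5 302.5] cross far [448.6 266.7] left [405.8 302.5]
0.044 round top/left/right edge [322.1 262.7] [293.7 289. ] [350.3 289. ] cross c [440.6 296.6] cross far [444.4 261.8] left [403.1 296.6]
0.038 round top/left/right edge [322. 258.] [294.5 283.6] [349.4 283.7] cross c [436.9 291.1] cross far [440.5 257.1] left [400.6 291.1]
tcp [285.7 278.4] [354.4 278.5]
tcp [285.2 262. ] [354.9 262. ]
```

View pics/w4.png

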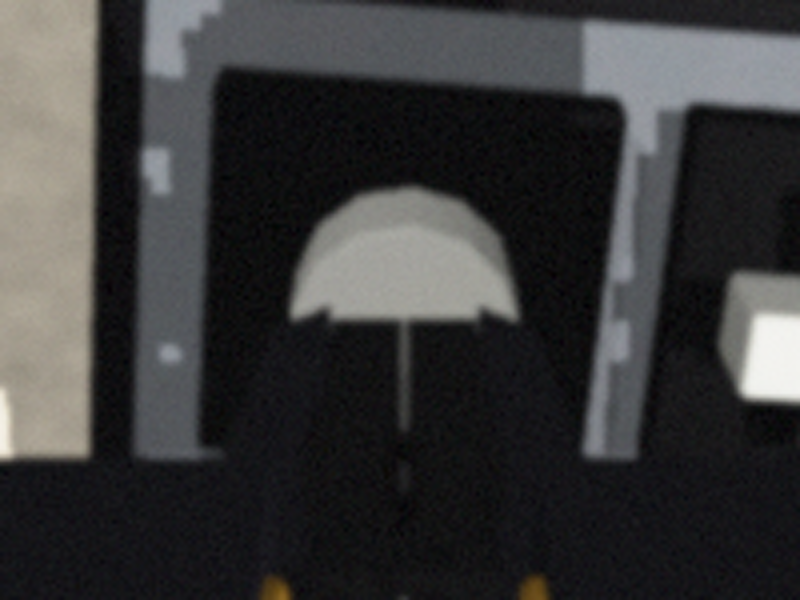

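Emit:
{"method": "carry_out", "body": {"commands": [[0,0,0.002,0,0,0],[0,0,0.004,0,0,0],[0,0,0.004,0,0,0]]}}

```text
clock: 6.35
tool_pos: [0.5368, 0.34, 0.0273]
eef_rot: [1.0, 0.0, -0.0, 0.0]
contact_force: [-0.4, -0.7, 0.4]
opening: 0.005
```

Emit:
{"method": "carry_out", "body": {"commands": [[0,0,0.002,0,0,0],[0,0,0.004,0,0,0],[0,0,0.004,0,0,0]]}}

```text
clock: 6.65
tool_pos: [0.5368, 0.3399, 0.0233]
eef_rot: [1.0, 0.0, -0.0, 0.0]
contact_force: [1.0, 0.1, -0.4]
opening: 0.005
```

Run:
```python
from plant import r
from h import *
s=r.get_state(); print(s['clock'],np.round(s['tool_pos'],4),np.round(s['contact_force'],2))
p=r.snapshot("wrist"); cv2.imwrite("pics/w5.png",cv2.resize(p["img"][210:360,220:420],(800,600),interpolation=cv2.INTER_CUBIC))
```

```text
6.65 [0.5368 0.3399 0.0233] [ 0.96  0.11 -0.36]
```

View pics/w5.png

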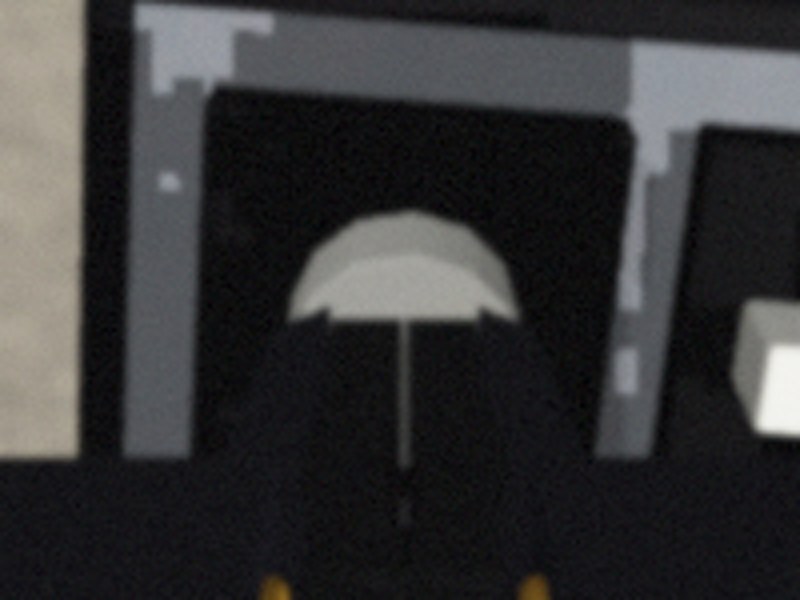

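Emit:
{"method": "carry_out", "body": {"commands": [[0,0,0.002,0,0,0],[0,0,0.004,0,0,0],[0,0,0.006,0,0,0],[0,0,0.006,0,0,0]]}}

```text
clock: 7.1
tool_pos: [0.537, 0.3401, 0.0175]
eef_rot: [1.0, 0.0, 0.0, 0.0]
contact_force: [-0.1, -0.4, 2.3]
opening: 0.003
```

Emit:
{"method": "carry_out", "body": {"commands": [[0,0,0.002,0,0,0],[0,0,0.003,0,0,0],[0,0,0.003,0,0,0]]}}

```text
clock: 7.4
tool_pos: [0.5371, 0.3401, 0.0148]
eef_rot: [1.0, 0.0, 0.0, -0.0]
contact_force: [-1.2, -0.6, 4.0]
opening: 0.006
```

Emit:
{"method": "carry_out", "body": {"commands": [[0,0,0.0015,0,0,0],[0,0,0.0025,0,0,0],[0,0,0.0025,0,0,0]]}}

```text
clock: 7.7
tool_pos: [0.5371, 0.3402, 0.0131]
eef_rot: [1.0, 0.0, 0.0, -0.0]
contact_force: [-1.8, -1.5, 10.0]
opening: 0.005
```

Run:
```python
from plant import r
from h import *
s=r.get_state(); print(s['clock'],np.round(s['tool_pos'],4),np.round(s['contact_force'],2))
p=r.snapshot("wrist"); cv2.imwrite("pics/w6.png",cv2.resize(p["img"][210:360,220:420],(800,600),interpolation=cv2.INTER_CUBIC))
Ti=np.linalg.inv(wristT(p,s)); K=p['intrinsics']
def pr(x): c=Ti@np.r_[x,1]; q=K@c[:3]; return (((q[:2]/q[2])-[220,210])*4).round(0)
for z in (.05,.047,.044): print(z,pr([.537+.0135,.339,z]))
```

```text
7.7 [0.5371 0.3402 0.0131] [-1.84 -1.5  10.  ]
0.05 [411. 302.]
0.047 [411. 290.]
0.044 [411. 278.]
```

View pics/w6.png

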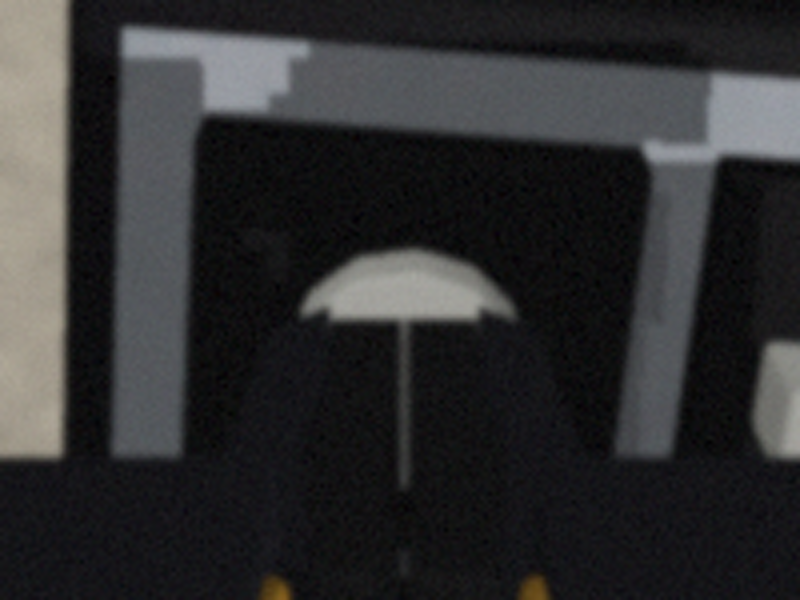

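Emit:
{"method": "carry_out", "body": {"commands": [[0,0,-0.025,0,0,0],[0,0,-0.025,0,0,0],[-0.0566,-0.004,-0.025,0,0,0],[-0.0566,-0.004,-0.025,0,0,0],[-0.0566,-0.004,-0.025,0,0,0],[-0.0566,-0.004,-0.01,0,0,0],[-0.0566,-0.004,-0.005,0,0,0],[-0.0566,-0.004,-0.002,0,0,0],[-0.0566,-0.004,0.0,0,0,0],[-0.0566,-0.004,0.0,0,0,0],[-0.0566,-0.004,0.0,0,0,0]]}}

```text
clock: 8.85
tool_pos: [0.4818, 0.3438, 0.0131]
eef_rot: [1.0, -0.0, 0.001, -0.0]
contact_force: [0.0, -1.2, 10.0]
opening: 0.003
```

Run:
```python
from plant import r
from h import *
s=r.get_state(); print(s['clock'],np.round(s['tool_pos'],4),np.round(s['contact_force'],2))
p=r.snapshot("wrist"); cv2.imwrite("pics/w7.png",cv2.resize(p["img"][150:390,180:500],(800,600),interpolation=cv2.INTER_CUBIC))
```

```text
8.85 [0.4818 0.3438 0.0131] [ 0.02 -1.17 10.04]
```

View pics/w7.png

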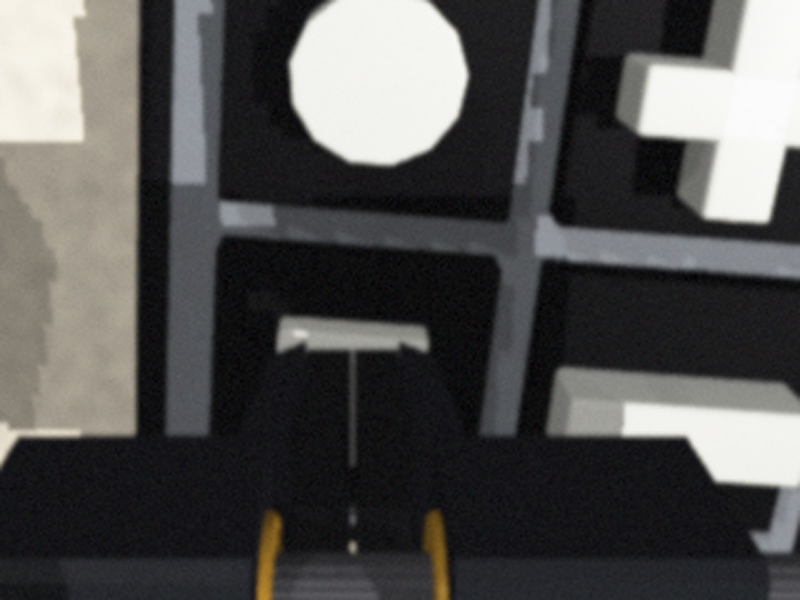

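Emit:
{"method": "carry_out", "body": {"commands": [[0,0,-0.025,0,0,0],[0,0,-0.025,0,0,0],[-0.0045,0.0573,-0.025,0,0,0],[-0.0045,0.0573,-0.025,0,0,0],[-0.0045,0.0573,-0.025,0,0,0],[-0.0045,0.0573,-0.01,0,0,0],[-0.0045,0.0573,-0.005,0,0,0],[-0.0045,0.0573,-0.002,0,0,0],[-0.0045,0.0573,0.0,0,0,0],[-0.0045,0.0573,0.0,0,0,0],[-0.0045,0.0573,0.0,0,0,0]]}}

```text
clock: 10.0
tool_pos: [0.4759, 0.2884, 0.013]
eef_rot: [1.0, 0.001, 0.0, -0.001]
contact_force: [-2.0, -0.3, 11.7]
opening: 0.002
```

Run:
```python
from plant import r
from h import *
s=r.get_state(); print(s['clock'],np.round(s['tool_pos'],4),np.round(s['contact_force'],2),np.round(s['q'],2))
p=r.snapshot("wrist"); cv2.imwrite("pics/w8.png",cv2.resize(p["img"][150:390,180:500],(800,600),interpolation=cv2.INTER_CUBIC))
```

```text
10.0 [0.4759 0.2884 0.013 ] [-2.04 -0.26 11.68] [-0.6   0.9  -0.04  1.91  0.1   0.33 -2.29]
```

View pics/w8.png

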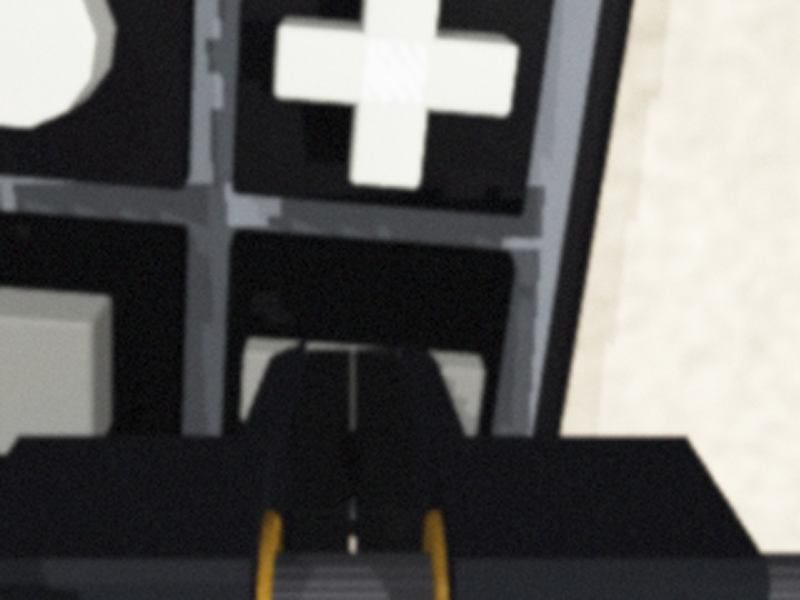

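Emit:
{"method": "carry_out", "body": {"commands": [[0,0,-0.05,0,0,0],[0,0,-0.1,0,0,0],[0,0,-0.15,0,0,0],[0,0.05,-0.2,0,0,0],[0,0.3,-0.227,0,0,0],[0,0.3,-0.227,0,0,0],[0,0.3,-0.227,0,0,0],[0,0.6,-0.227,0,0,0],[0,0.6,-0.227,0,0,0],[0,0.6,-0.227,0,0,0],[0,0.6,-0.227,0,0,0],[0,0.6,-0.227,0,0,0]]}}

```text
clock: 11.25
tool_pos: [0.4759, -0.1477, 0.2316]
eef_rot: [1.0, 0.001, -0.0, -0.0]
contact_force: [0.9, -0.1, 0.3]
opening: 0.006
```

Emit:
{"method": "carry_out", "body": {"commands": [[0,0.2,0,0,0,0],[0,0.2,0,0,0,0],[0,0.2,0,0,0,0],[0,0.2,0,0,0,0]], "fingers": 0}}

```text
clock: 11.65
tool_pos: [0.4762, -0.3478, 0.2314]
eef_rot: [1.0, 0.001, -0.0, -0.0]
contact_force: [1.0, 0.1, -1.1]
opening: 0.344
```

Run:
```python
from plant import r
from h import *
s=r.get_state(); print(s['clock'],np.round(s['tool_pos'],4),np.round(s['q'],2))
p=r.snapshot("wrist"); cv2.imwrite("pics/w9.png",p["img"]); np.savez("w9",T=wristT(p,s),K=p["intrinsics"])
for l in ["camera","camera_neck","camera_ball","dock"]:
        print(l,[(np.round(d["xyz"],3).tolist(),round(d["p"],2)) for d in r.spot_point(p,l)][:3])
```

```text
11.65 [ 0.4762 -0.3478  0.2314] [ 0.63  0.61 -0.13  1.65  0.1   0.89 -1.11]
camera [([0.378, -0.38, -0.002], 0.89), ([0.523, -0.318, 0.011], 0.84)]
camera_neck [([0.528, -0.315, 0.094], 0.97), ([0.374, -0.376, 0.088], 0.79), ([0.523, -0.314, 0.009], 0.37)]
camera_ball [([0.522, -0.314, 0.044], 0.92), ([0.375, -0.377, 0.034], 0.78)]
dock [([0.324, -0.239, 0.003], 0.82)]
```

View pics/w9.png

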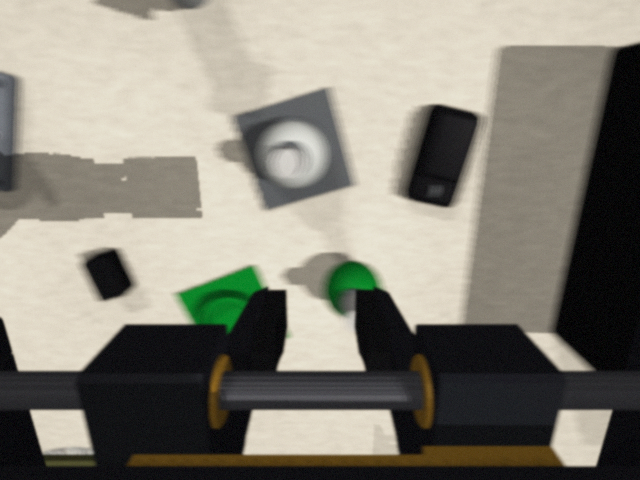

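Run:
```python
from h import *
im=cv2.imread('pics/w9.png'); d=np.load('w9.npz'); p=dict(intrinsics=d['K']); T=d['T']
cv2.imwrite('pics/w9c.png',cv2.resize(im[80:220,210:370],(800,700),interpolation=cv2.INTER_CUBIC)[:600])
cs=np.array([[235,116],[330,89],[355,184],[268,209]])
P=np.array([ray(p,c,.004,T) for c in cs]); print(P.round(3), P.mean(0).round(4))
print('ball',ray(p,(292,153),.04,T).round(4));
```

```text
[[ 0.554 -0.26   0.004]
 [ 0.58  -0.357  0.004]
 [ 0.485 -0.385  0.004]
 [ 0.457 -0.29   0.004]] [ 0.5192 -0.3231  0.004 ]
ball [ 0.5209 -0.3205  0.04  ]
```

View pics/w9c.png

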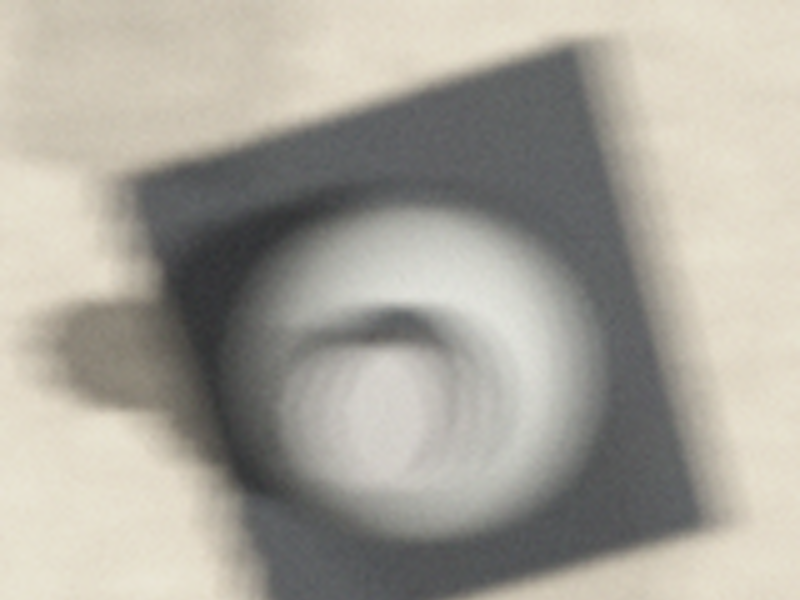

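Run:
```python
from plant import r
from h import *
s=r.get_state(); print(s['clock'],np.round(s['tool_pos'],4),np.round(s['qd'],3))
p=r.snapshot("wrist"); T=wristT(p,s); np.savez("w10",T=T,K=p["intrinsics"])
im=p["img"]; cv2.imwrite('pics/w10.png',im); cv2.imwrite('pics/w10c.png',cv2.resize(im[80:220,210:370],(800,700),interpolation=cv2.INTER_CUBIC)[:600])
for l in ["camera_neck","camera_ball"]:
        print(l,[(np.round(d["xyz"],4).tolist(),round(d["p"],2)) for d in r.spot_point(p,l)][:3])
```

```text
11.9 [ 0.4765 -0.3451  0.2312] [-0.027 -0.016 -0.02   0.017 -0.    -0.001  0.001]
camera_neck [([0.3702, -0.3754, 0.0863], 0.59), ([0.5218, -0.315, 0.0965], 0.55)]
camera_ball [([0.379, -0.3775, 0.0343], 0.78), ([0.52, -0.3148, 0.0415], 0.6), ([0.5266, -0.3125, 0.0942], 0.35)]
```

View pics/w10c.png

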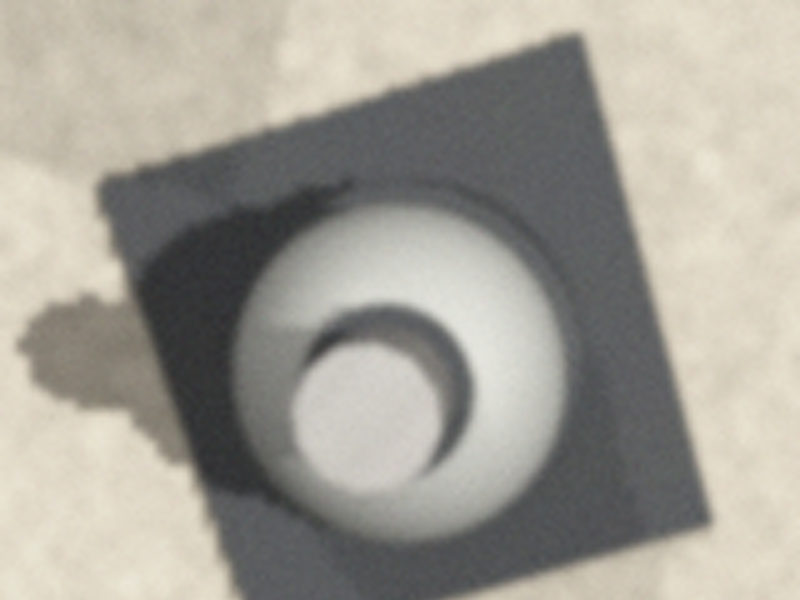

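Run:
```python
from h import *
d=np.load('w10.npz'); p=dict(intrinsics=d['K']); T=d['T']
f=lambda x,y:(210+x/5,80+y/5)
print('neck',ray(p,f(367,417),.108,T).round(4),'ball',ray(p,f(400,372),.04,T).round(4))
A=ray(p,f(102,180),.004,T);C=ray(p,f(710,520),.004,T);print('dock',((A+C)/2).round(4))
```

```text
neck [ 0.5195 -0.3159  0.108 ] ball [ 0.5198 -0.3157  0.04  ]
dock [ 0.5199 -0.3158  0.004 ]
```

Emit:
{"method": "carry_out", "body": {"commands": [[0.043,-0.029,0,0,0,0],[0.043,-0.029,0.05,0,0,0],[0.043,-0.029,0.1,0,0,0],[0.043,-0.029,0.12,0,0,0],[0.043,-0.029,0.12,0,0,0],[0.043,-0.029,0.12,0,0,0]], "fingers": 0}}

```text
clock: 12.65
tool_pos: [0.5201, -0.3167, 0.1126]
eef_rot: [1.0, 0.001, 0.0, 0.0]
contact_force: [-0.4, -0.4, 0.7]
opening: 1.003
```

Run:
```python
from plant import r
from h import *
s=r.get_state(); print(s['clock'],np.round(s['tool_pos'],4),np.round(s['qd'],3),s['opening'])
p=r.snapshot("wrist"); T=wristT(p,s)
im=p["img"]; cv2.imwrite('pics/w11.png',im)
print(rel(s,[.5196,-.3158,.0445],-90))
```

```text
12.65 [ 0.5201 -0.3167  0.1126] [ 0.011 -0.03   0.    -0.025  0.    -0.002  0.   ] 1.0028645847630253
(array([-0.0005, -0.0009,  0.0681]), array([ 0.  , -0.05,  0.11]))
```

View pics/w11.png

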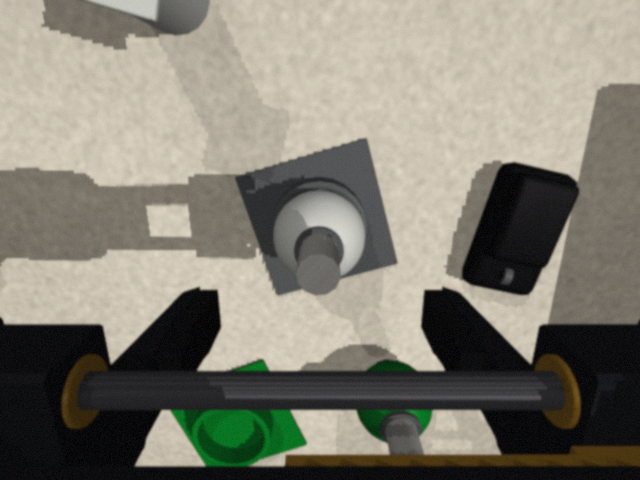

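Emit:
{"method": "carry_out", "body": {"commands": [[-0.0005,-0.0009,0.04,0,0,0],[-0.0005,-0.0009,0.06,0,0,0],[-0.0005,-0.0009,0.066,0,0,0],[-0.0005,-0.0009,0.066,0,0,0],[-0.0005,-0.0009,0.066,0,0,0]]}}

```text
clock: 13.2
tool_pos: [0.5201, -0.3173, 0.0477]
eef_rot: [1.0, 0.0, 0.002, 0.001]
contact_force: [-0.2, 0.5, -0.3]
opening: 0.995
```

Run:
```python
from plant import r
from h import *
s=r.get_state(); print(s['clock'],np.round(s['tool_pos'],4),np.round(s['contact_force'],2))
p=r.snapshot("wrist"); cv2.imwrite('pics/w12.png',p["img"])
p=r.snapshot("scene"); cv2.imwrite('pics/s12.png',cv2.resize(p["img"][120:240,150:310],(800,600),interpolation=cv2.INTER_CUBIC))
```

```text
13.2 [ 0.5201 -0.3173  0.0477] [-0.17  0.53 -0.28]
```

View pics/w12.png

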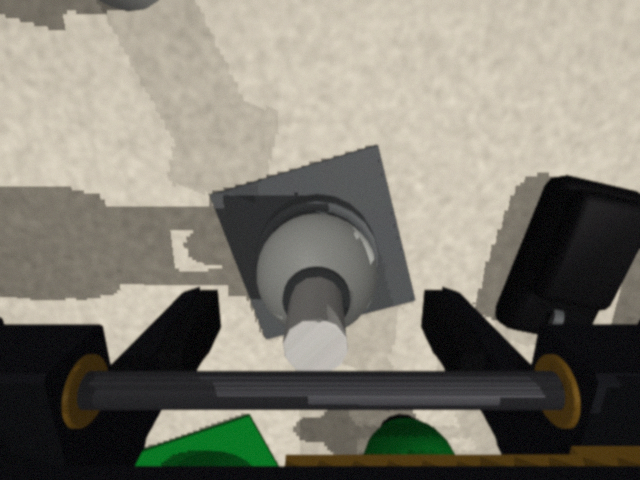

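View pics/s12.png

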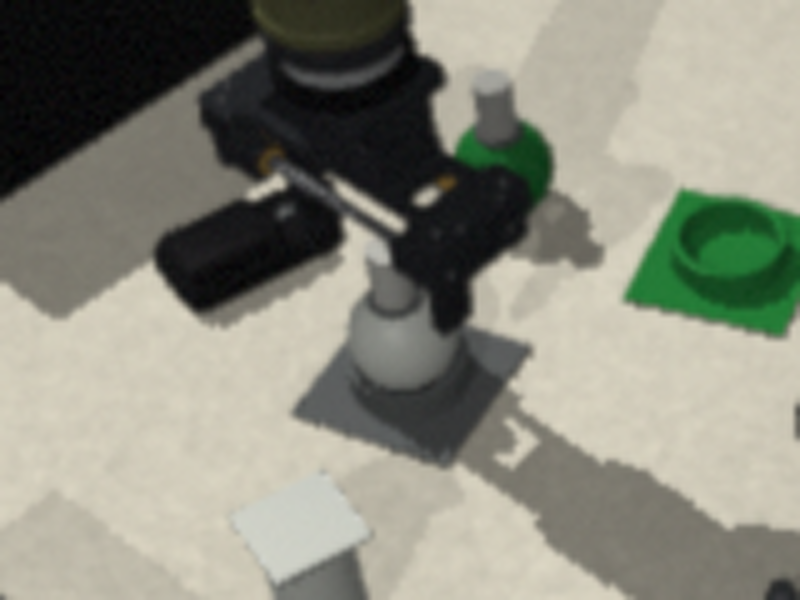

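Emit:
{"method": "carry_out", "body": {"commands": [[0,-0.0013,0.0025,0,0,0],[0,-0.0013,0.0025,0,0,0],[0,-0.0013,0.0025,0,0,0]], "fingers": 0}}

```text
clock: 13.6
tool_pos: [0.5187, -0.3152, 0.0435]
eef_rot: [1.0, 0.0, 0.0, 0.0]
contact_force: [-0.4, 0.0, -0.5]
opening: 1.002
```

Emit:
{"method": "carry_out", "body": {"commands": [[0,0,0,0,0,0],[0,0,0,0,0,0],[0,0,0,0,0,0],[0,0,0,0,0,0],[0,0,0,0,0,0],[0,0,0,0,0,0],[0,0,0,0,0,0],[0,0,0,0,0,0],[0,0,0,0,0,0],[0,0,0,0,0,0]], "fingers": 255, "grip_force": 45}}

```text
clock: 14.6
tool_pos: [0.5187, -0.3153, 0.0433]
eef_rot: [1.0, 0.0, 0.0, 0.0]
contact_force: [-0.7, 0.1, 0.5]
opening: 0.258
```

Run:
```python
from plant import r
from h import *
s=r.get_state(); print(s['clock'],np.round(s['tool_pos'],4),np.round(s['contact_force'],2),s['opening']*88)
p=r.snapshot("wrist"); cv2.imwrite('pics/w13.png',p["img"])
```

```text
14.6 [ 0.5187 -0.3153  0.0433] [-0.65  0.08  0.51] 22.690780215097323
```

View pics/w13.png

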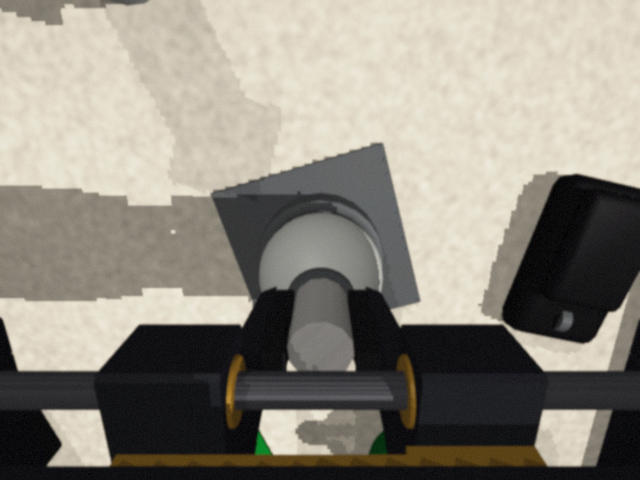

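Emit:
{"method": "carry_out", "body": {"commands": [[0,0,-0.01,0,0,0],[0,0,-0.03,0,0,0],[0,0,-0.06,0,0,0],[0,0,-0.1,0,0,0],[0,0,-0.14,0,0,0],[0,0,-0.15,0,0,0],[0,0,-0.15,0,0,0]]}}

```text
clock: 15.35
tool_pos: [0.5196, -0.3158, 0.1953]
eef_rot: [1.0, 0.0, 0.002, 0.001]
contact_force: [-0.1, -0.1, -2.2]
opening: 0.261
```

Run:
```python
from plant import r
from h import *
s=r.get_state(); print(s['clock'],np.round(s['tool_pos'],4),np.round(s['contact_force'],2),s['opening']*88)
p=r.snapshot("wrist"); cv2.imwrite('pics/w14.png',p["img"])
```

```text
15.35 [ 0.5196 -0.3158  0.1953] [-0.07 -0.1  -2.23] 22.94390015539751
```

View pics/w14.png

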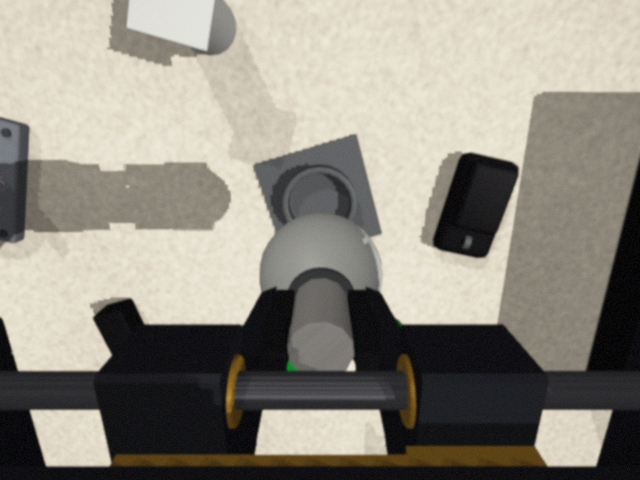

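Emit:
{"method": "carry_out", "body": {"commands": [[-0.055,-0.345,0,0,0,0],[-0.055,-0.345,0,0,0,0],[-0.055,-0.345,0,0,0,0],[-0.055,-0.345,0,0,0,0],[-0.055,-0.345,0,0,0,0],[-0.055,-0.345,0,0,0,0],[-0.055,-0.345,0,0,0,0],[-0.055,-0.345,0,0,0,0],[-0.055,-0.345,0,0,0,0],[-0.055,-0.345,0,0,0,0],[-0.055,-0.345,0,0,0,0]]}}

```text
clock: 16.5
tool_pos: [0.4632, 0.0276, 0.1927]
eef_rot: [1.0, -0.002, -0.001, 0.001]
contact_force: [-0.1, -0.4, -0.3]
opening: 0.261
```

Run:
```python
from plant import r
from h import *
s=r.get_state(); print(s['clock'],np.round(s['tool_pos'],4),np.round(s['qd'],3),s['opening']*88)
p=r.snapshot("wrist"); cv2.imwrite('pics/w15.png',p["img"]); np.savez("w15",T=wristT(p,s),K=p["intrinsics"])
for l in ["cradle","cradle_seat"]:
        print(l,[(np.round(d["xyz"],4).tolist(),round(d["p"],2)) for d in r.spot_point(p,l)][:3])
cv2.imwrite('pics/w15c.png',cv2.resize(p["img"][60:240,200:440],(800,600),interpolation=cv2.INTER_CUBIC))
```

```text
16.5 [0.4632 0.0276 0.1927] [ 0.003 -0.006 -0.004 -0.003 -0.001  0.    -0.003] 22.956531802215704
cradle [([0.5558, 0.0331, 0.0004], 0.89), ([0.5092, 0.3165, -0.0007], 0.61)]
cradle_seat [([0.5466, 0.0326, 0.0528], 0.6)]
```

View pics/w15c.png

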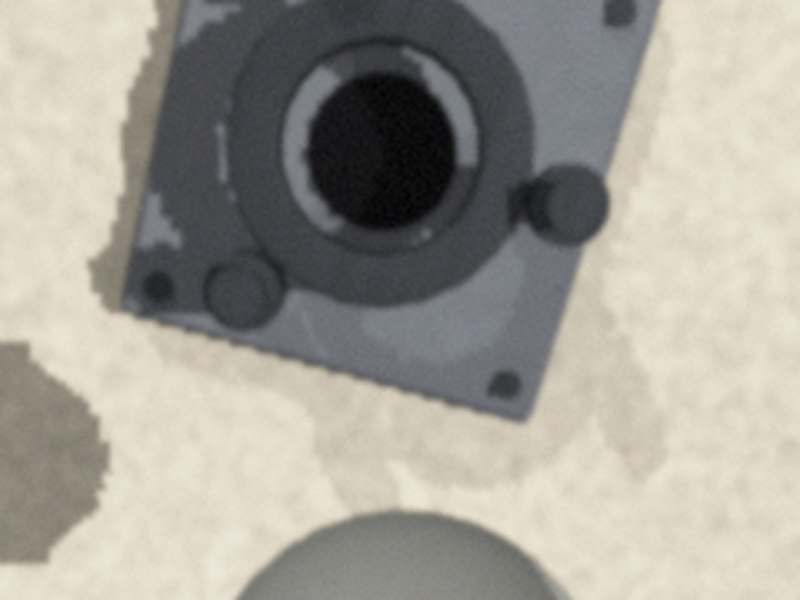

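```bash
python3 - <<'E'
from h import *
d=np.load('w15.npz'); p=dict(intrinsics=d['K']); T=d['T']
f=lambda x,y:(200+x/3.3333,60+y/3.3333)
for q in [(281,143),(479,143),(380,38),(380,252),(230,146),(533,146),(380,305)]: print(q,ray(p,f(*q),.056,T).round(4))
# ellipse fit check from the top view
im=cv2.imread('pics/w15.png')
cv2.imwrite('pics/w15d.png',im[0:300,120:520])
# held ball silhouette row/col
g=im[:,:,2]
E
python3 - <<'E'
import cv2; from h import *
im=cv2.imread('pics/top0.png'); cv2.imwrite('pics/topcr.png',cv2.resize(im[205:285,262:346],(756,720),interpolation=cv2.INTER_CUBIC)[:600])
E
```

```text
(281, 143) [0.5515 0.0553 0.056 ]
(479, 143) [0.5514 0.0088 0.056 ]
(380, 38) [0.5741 0.0319 0.056 ]
(380, 252) [0.5267 0.0323 0.056 ]
(230, 146) [0.5509 0.0673 0.056 ]
(533, 146) [ 0.5507 -0.0039  0.056 ]
(380, 305) [0.5142 0.0324 0.056 ]
```

View pics/topcr.png

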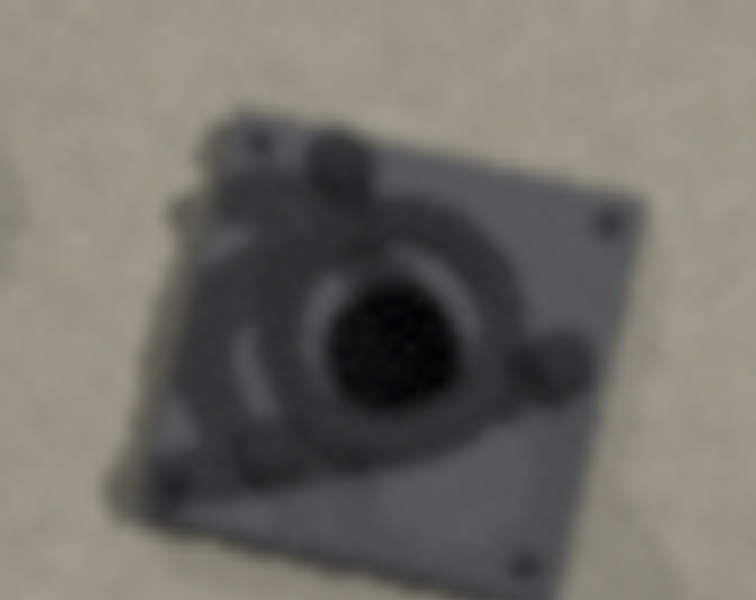

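View pics/w15d.png

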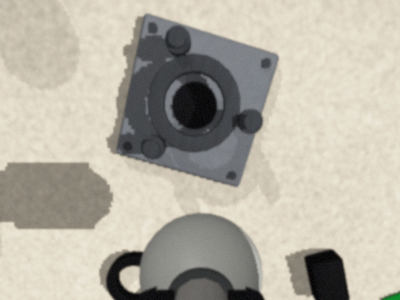

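Emit:
{"method": "carry_out", "body": {"commands": [[0.0868,-0.0043,0,0,0,0],[0.0868,-0.0043,0,0,0,0],[0.0868,-0.0043,0.03,0,0,0],[0.0868,-0.0043,0.06,0,0,0],[0.0868,-0.0043,0.082,0,0,0],[0.0868,-0.0043,0.082,0,0,0],[0.0868,-0.0043,0.082,0,0,0],[0.0868,-0.0043,0.082,0,0,0]]}}

```text
clock: 17.45
tool_pos: [0.5514, 0.0339, 0.1126]
eef_rot: [1.0, -0.0, 0.001, -0.0]
contact_force: [-0.6, -1.3, -1.2]
opening: 0.263
```

Run:
```python
from plant import r
from h import *
s=r.get_state(); print(s['clock'],np.round(s['tool_pos'],4),np.round(s['contact_force'],2),s['opening']*88)
print(rel(s,[.55,.0319,.085],-90))
p=r.snapshot("wrist"); cv2.imwrite('pics/w16.png',p["img"])
p=r.snapshot("scene"); cv2.imwrite('pics/s16.png',cv2.resize(p["img"][170:320,230:430],(800,600),interpolation=cv2.INTER_CUBIC))
```

```text
17.45 [0.5514 0.0339 0.1126] [-0.62 -1.27 -1.19] 23.149652608579544
(array([-0.0015,  0.002 ,  0.0276]), array([-0.01, -0.15, -0.01]))
```

View pics/w16.png

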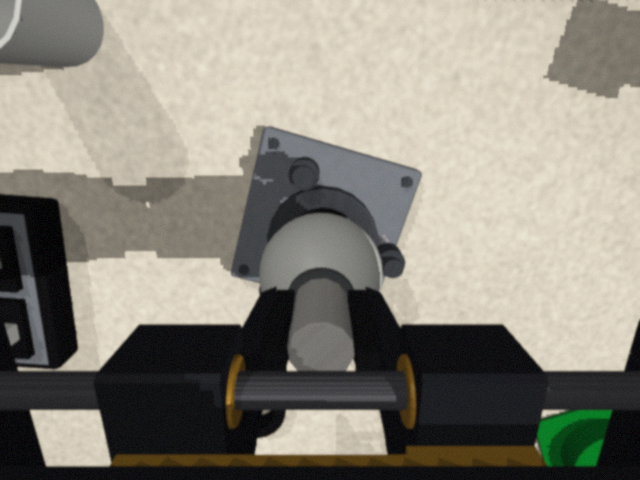

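View pics/s16.png

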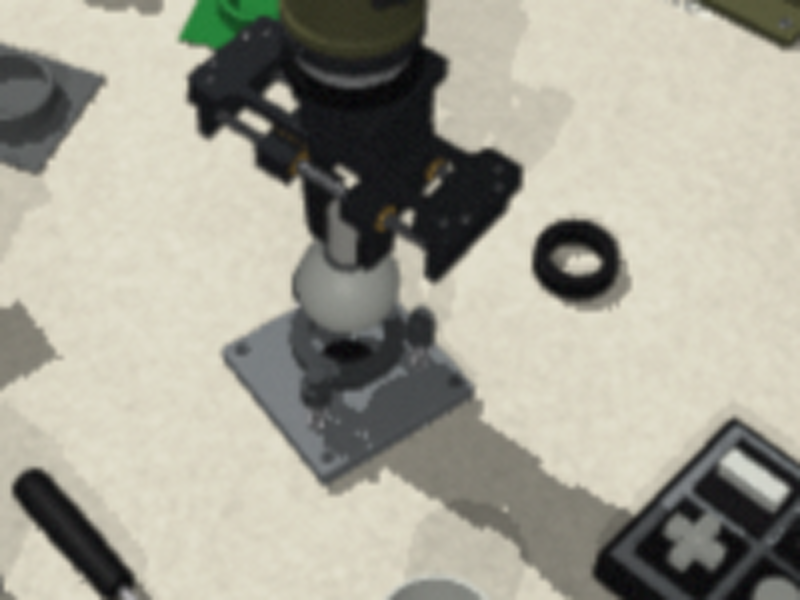

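Emit:
{"method": "carry_out", "body": {"commands": [[-0.0008,0.001,0.015,0,0,0],[-0.0008,0.001,0.015,0,0,0],[-0.0008,0.001,0.015,0,0,0],[-0.0008,0.001,0.015,0,0,0]]}}

```text
clock: 17.95
tool_pos: [0.5501, 0.0331, 0.0971]
eef_rot: [1.0, 0.0, 0.001, -0.0]
contact_force: [-1.3, -0.1, -2.0]
opening: 0.258
```

Run:
```python
from plant import r
from h import *
s=r.get_state(); print(s['clock'],np.round(s['tool_pos'],4),np.round(s['contact_force'],2),np.round(s['qd'],3))
print(rel(s,[.55,.0319,.085],-90))
p=r.snapshot("top"); s=r.get_state();print(np.round(s['tool_pos'],4)); print(rel(s,[.55,.0319,.085],-90))
```

```text
17.95 [0.5501 0.0331 0.0971] [-1.33 -0.12 -1.98] [-0.001  0.001  0.001  0.     0.002 -0.005 -0.   ]
(array([-0.0001,  0.0012,  0.0121]), array([-0.01, -0.08,  0.02]))
[0.55   0.0331 0.097 ]
(array([-0.0001,  0.0012,  0.012 ]), array([-0.01, -0.07,  0.03]))
```

Emit:
{"method": "carry_out", "body": {"commands": [[0,0.0012,0.006,0,0,0],[0,0.0012,0.012,0,0,0],[0,0.0012,0.016,0,0,0],[0,0.0012,0.02,0,0,0],[0,0.0012,0.02,0,0,0],[0,0.0012,0.02,0,0,0]]}}

```text
clock: 18.6
tool_pos: [0.5501, 0.0322, 0.0767]
eef_rot: [1.0, 0.0, 0.001, -0.0]
contact_force: [0.4, 1.3, 4.9]
opening: 0.257
```

Run:
```python
from plant import r
from h import *
s=r.get_state(); print(s['clock'],np.round(s['tool_pos'],4),np.round(s['contact_force'],2),np.round(s['moment'],2),s['opening']*88)
p=r.snapshot("scene"); cv2.imwrite('pics/s17.png',cv2.resize(p["img"][200:290,260:380],(800,600),interpolation=cv2.INTER_CUBIC))
```

```text
18.6 [0.5501 0.0322 0.0767] [0.38 1.34 4.93] [ 0.21  0.   -0.03] 22.647320784956555
```

View pics/s17.png

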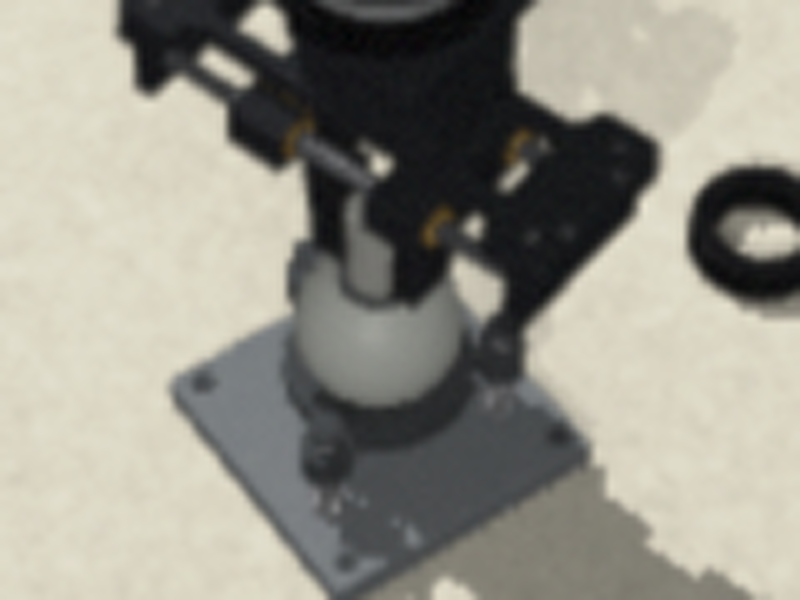

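Emit:
{"method": "carry_out", "body": {"commands": [[0,0,0.003,0,0,0],[0,0,0.006,0,0,0],[0,0,0.009,0,0,0],[0,0,0.01,0,0,0],[0,0,0.01,0,0,0],[0,0,0.01,0,0,0]]}}

```text
clock: 19.25
tool_pos: [0.5504, 0.0323, 0.0674]
eef_rot: [1.0, 0.0, 0.001, -0.0]
contact_force: [-0.4, 1.6, 10.3]
opening: 0.257
```

Run:
```python
from plant import r
from h import *
s=r.get_state(); print(s['clock'],np.round(s['tool_pos'],4),np.round(s['contact_force'],2),np.round(s['moment'],2),s['opening']*88)
```

```text
19.25 [0.5504 0.0323 0.0674] [-0.4   1.55 10.28] [0.19 0.18 0.  ] 22.658434489893594
```

Emit:
{"method": "carry_out", "body": {"commands": [[0,0,0.001,0,0,0],[0,0,0.002,0,0,0],[0,0,0.002,0,0,0],[0,0,0.002,0,0,0],[0,0,0.002,0,0,0]]}}

```text
clock: 19.75
tool_pos: [0.5506, 0.0325, 0.0658]
eef_rot: [1.0, 0.0, 0.001, -0.0]
contact_force: [-1.1, 1.5, 12.5]
opening: 0.259
```

Run:
```python
from plant import r
from h import *
s=r.get_state(); print(s['clock'],np.round(s['tool_pos'],4),np.round(s['contact_force'],2),np.round(s['moment'],2),s['opening']*88,s['eef_rot'])
p=r.snapshot("scene"); cv2.imwrite('pics/s18.png',cv2.resize(p["img"][200:290,260:380],(800,600),interpolation=cv2.INTER_CUBIC)); cv2.imwrite('pics/s18f.png',p["img"])
for l in ["camera_ball","camera_neck"]: print(l,[(np.round(d["xyz"],4).tolist(),round(d["p"],2)) for d in r.spot_point(p,l)][:3])
p=r.snapshot("wrist"); cv2.imwrite('pics/w18.png',p["img"])
for l in ["camera_ball","camera_neck"]: print(l,[(np.round(d["xyz"],4).tolist(),round(d["p"],2)) for d in r.spot_point(p,l)][:3])
```

```text
19.75 [0.5506 0.0325 0.0658] [-1.13  1.47 12.45] [ 0.2   0.3  -0.03] 22.79767252562193 [ 9.99998944e-01  3.98874807e-04  1.34575946e-03 -3.77093976e-04]
camera_ball [([0.5546, 0.0328, 0.06], 0.68), ([0.3741, -0.3801, 0.0351], 0.58)]
camera_neck [([0.376, -0.3749, 0.0833], 0.75), ([0.5517, 0.031, 0.1141], 0.62)]
camera_ball [([0.548, 0.0347, 0.066], 0.85)]
camera_neck [([0.5541, 0.0342, 0.1158], 0.69)]
```

View pics/s18.png

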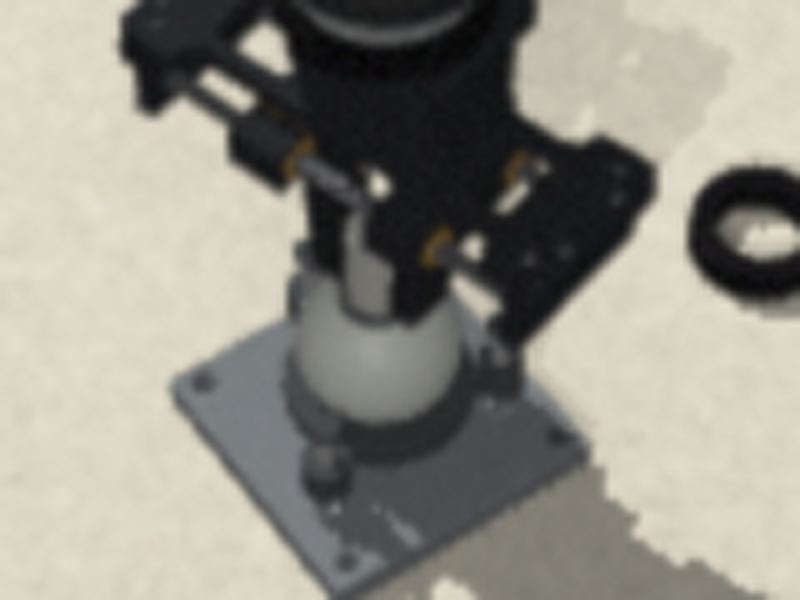

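View pics/w18.png

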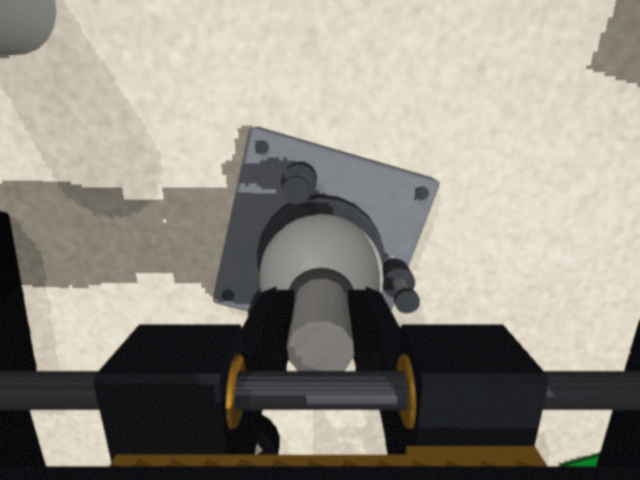

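View pics/s18f.png

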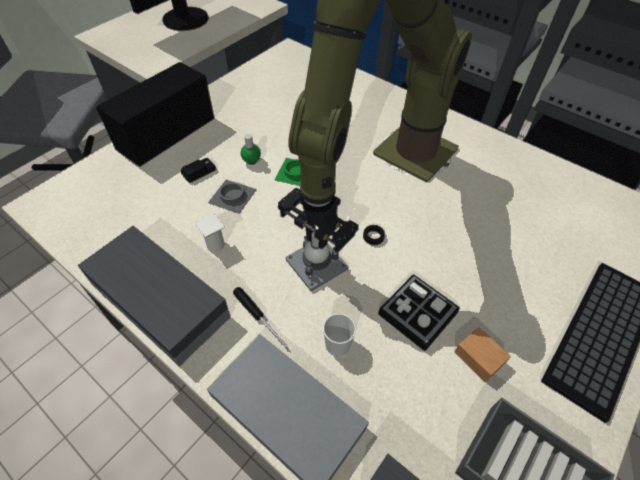

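Emit:
{"method": "carry_out", "body": {"commands": [[0,0,0.001,0,0,0],[0,0,0.002,0,0,0],[0,0,0.002,0,0,0],[0,0,0.002,0,0,0],[0,0,0.002,0,0,0],[0,0,0.002,0,0,0],[0,0,0.002,0,0,0]]}}

```text
clock: 20.75
tool_pos: [0.5511, 0.0326, 0.0654]
eef_rot: [1.0, 0.0, 0.002, -0.0]
contact_force: [-4.5, 1.6, 26.5]
opening: 0.259
```

Emit:
{"method": "carry_out", "body": {"commands": [[0,0,-0.001,0,0,0],[0,0,-0.001,0,0,0],[0,0,-0.001,0,0,0],[0,0,-0.001,0,0,0],[0,0,-0.001,0,0,0]]}}

```text
clock: 21.25
tool_pos: [0.5508, 0.0325, 0.0655]
eef_rot: [1.0, 0.0, 0.002, -0.0]
contact_force: [-2.6, 2.0, 18.9]
opening: 0.254
```

Run:
```python
from plant import r
from h import *
for i in range(3):
    s=r.get_state(); print(s['clock'],np.round(s['tool_pos'],4),np.round(s['contact_force'],2),np.abs(s['qd']).max().round(4),s['opening']*88)
    p=r.snapshot("wrist")
cv2.imwrite('pics/w19.png',p['img'][100:400,150:490])
```

```text
21.25 [0.5508 0.0325 0.0655] [-2.59  2.02 18.91] 0.0022 22.36403437789027
21.3 [0.5508 0.0325 0.0655] [-2.75  1.12 19.33] 0.0024 22.869209499589406
21.35 [0.5508 0.0325 0.0655] [-2.1   1.28 20.31] 0.0021 22.773066279722126
```

View pics/w19.png

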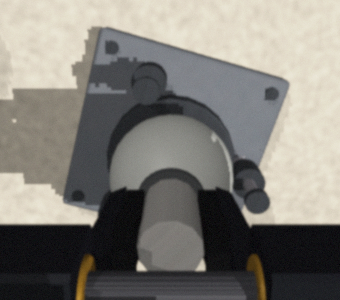

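Steady, upright and on the stop at about 19 N, with the ball seated in the ring. I'm handing the job in now.

Run:
```python
from plant import r
print(r.finish_job())
s=r.get_state(); print(s['clock'],s['tool_pos'],s['contact_force'])
```

```text
the job is handed in; nothing more can be done
None
the job is handed in; nothing more can be done
```

I pressed the round, square and bar keys in that order. Then I lifted the white camera out of its dock and pressed it lens down into the sprung ring. I handed the job in at 21.4 s, still holding it there; no verdict was reported.

- **Keys:** each key was pushed onto its stop, at 10 to 12 N. Pictures showed the round and square keys going down alone. After the bar press I saw the bar cap down and the cross key still up.
- **Camera in the ring:** it sits on the ring's stop at about 19 N, with the arm still and the tool within about 0.2° of vertical. The gripper is about 1 mm from the ring centre I measured, and the grip is unchanged at 22.8 mm.
- **Bystanders:** in the last full view they look to be where they started. I did not measure their positions.

**Disagreements:**
- **Fingertip position:** the shut fingertips are about 30 mm behind the stated TCP. I found this when the first key press met no resistance, and worked with that offset afterwards.
- **Ball position:** the network's last two estimates of the ball's position differed from each other by up to about 7 mm. I relied on my own measurement of the ring and on the tool's position instead.
- **Neck width:** the grip reads 22.8 mm on a neck listed as 24 mm.

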